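Start the flange nut on the wing jig's stud

TASK

Pick up the flange nut and start it on the stud of the wing jig: set it square on top, back it off (counter-clockwise seen from above) under light pressure until you feel the thread drop in, then run it on clockwise about a quarter turn and let go, leaving it sitting level and caught on the thread. Do it gently, without forcing it when it binds, and leave the glue bottle, screwdriver and servo where they are.

Things in the scene. Friction and masses are not known exactly. Their poses are not given: they have to be found in the camera images.
- nut_center (a point): Centre (half-way up) of the loose plain steel flange nut, lying flange down on the bench. 30 mm tall, about 140 g; hexagon 36 mm across flats from 5 to 30 mm above its underside. z is up along its bore; x, and every 60 deg from it, is perpendicular to a pair of flats.
- nut_flange (a point): Centre of the nut's underside. The flange is round, 48 mm across, 6 mm thick. Bore 27 mm; inside, 2 to 6 mm above the underside, three round teeth 4 mm thick stand inward 120 deg apart (bearings not known) and leave a 19.6 mm passage. If the teeth chance to meet the gaps between dogs and ridge starts as it is set down, it drops in at once. It may creep a millimetre in the jaws.
- stud: Fixed upright steel stud on the wing jig (plywood board with a balsa wing root). Origin on its axis at its foot, on the aluminium washer plate, 28 mm above the bench; z up. Nut and stud are rigid: pressing with about 5 N is ample; the nut is spoilt by more than 60 N between nut and stud, as when it is turned on while it binds.
- collar_top (a point): On the stud's axis, 12 mm above its foot: top of a collar 34 mm across, the lowest the nut can go. Nothing of the jig near the stud is higher than this (the wing root's ribs, 45 mm to the sides, reach 32 mm above the bench).
- nose_tip (a point): Tip of the stud, on its axis 50 mm above its foot and 12 mm above the thread's top: a pilot nose that enters the nut and centres its teeth. From the tip a cone, 11 mm across, widens over 8 mm to an 18 mm neck 4 mm high, the same as the thread's core.
- thread_top (a point): On the stud's axis at the thread's top, 38 mm above its foot. Right-hand thread, 25 mm outside, 18 mm core, three starts 120 deg apart (bearings not known), falling 24 mm a turn clockwise seen from above: 2 mm each 30 deg. Ridges 3 mm thick, blunt starts. A stop dog, level with the thread's top, stands on each ridge 66 to 84 deg clockwise of its start. See jig.
- jig: Jig board 170 x 140 mm, fixed; origin under its centre, below the stud. Set on the stud, the nut rests with its underside 2 to 6 mm below the thread's top and binds if turned clockwise; backed off (up to 120 deg, climbing) its teeth drop in past the ridge starts: underside then 8 to 9.5 mm below the top, and it binds if backed off over 15 deg more. From there it runs on clockwise.
- glue: White plastic glue bottle, 32 mm across, 75 mm tall, standing; origin at the centre of its foot. Leave alone.
- driver: Screwdriver lying on the bench beyond the jig, to the robot's left; origin under its middle. Leave alone.
- servo: Black model servo, 20 x 54 x 43 mm, standing on the bench; origin at the centre of its underside. Leave alone.
There are look-alikes about, which are no part of the job. Leave any orange look-alike of the part that bears nut_center alone.

How it is judged:
At the end, for the whole second after the job is handed in: The nut is on the stud, caught on the thread: its underside at least 11.5 mm below the thread's top (a quarter turn past the drop brings it about 15 mm down), its axis within 3 mm of the stud's, level within 0.1 rad, at rest and let go (z of nut_center in the frame of stud below 0.0415 m and horizontal distance between nut_center and stud below 0.003 m and angle between nut_center's own z axis and vertical below 0.1 rad and linear speed of nut below 0.02 m/s); the robot touches nothing.
It fails at once if nut forced against the stud with more than 60 N (contact force between nut and stud above 60 N).
It fails at once if glue bottle moved more than 30 mm (distance of glue from where it was at the start of the episode above 0.03 m).
It fails at once if screwdriver moved more than 30 mm (distance of driver from where it was at the start of the episode above 0.03 m).
It fails at once if servo moved more than 30 mm (distance of servo from where it was at the start of the episode above 0.03 m).
It also fails if it takes over 64 s, if anything falls off the work surface, if the arm or the gripper's body presses on something with over 40 N, if the wrist force passes 120 N, or if a joint passes its speed limit or range.

ROBOT

A 6-joint arm with a two-finger parallel gripper is mounted at the origin on the work surface. World frame = base frame: x ahead of the robot, y to its left, z up, the work surface at z = 0. Lengths are in m, angles in rad, forces in N, time in s.
With the tool pointing down it reaches from about 0.325 to 0.925 m from the base axis. Payload 3.1 kg.
Tool frame: the origin (TCP) lies on the centre line of the jaws, within the pads' length; the fingertips stand 19 mm ahead of it and the grasp point (between the pads) is the TCP (env.finger_overhang is the distance from the TCP to the fingertips, in m); z points along the fingers, y is the line along which they close (so a half turn about z gives the same grasp; the last joint's range is limited). The gripper opens to 85 mm and grips with 20 to 120 N. Pads are 22 mm wide; open, the fingers measure 114 mm over their backs; the gripper's body (76 mm by 85 mm) begins 54 mm behind the grasp point. The pads swing forward as they close: fully open they stand 13 mm farther back than shut.
Start: joints at [-1.459, 0.217, 1.613, -0, 1.311, -0.112], TCP at [0.139, -0.609, 0.25] pointing down, gripper open.
Joint ranges: [-2.75, 2.75], [-0.78, 2.1], [0.31, 2.55], [-1.13, 4.27], [0.13, 2.63], [-2.58, 2.58]. Speed limits (rad/s): [2.79, 2.79, 3.14, 3.14, 3.14, 3.14].

INTERFACE

Orientations are given as a unit quaternion [x, y, z, w].
In Python, from rig import sensors, vision, sign_off, env gives the robot as it stands.
- The arm moves only by the shell command python3 -m pendant 'ROWS' [FORCE]. ROWS is JSON, a list of rows, each an object with "hand": the opening in per cent of the stroke, from 0 (shut) to 100 (fully open); "delta_pos": the shift along the tool's x, y, z in m, a list of three; "rotation": the turn, a rotation vector about the tool's x, y, z in rad, a list of three. A call has 1 to 10 rows; each row shifts and turns the commanded pose from where the row before left it, along the tool's axes as they then stand; what a row does not reach is not made up. A row lasts 1/8 s, in which the tool goes at most 62.5 mm and 10.7 degrees, less where a joint would pass 70% of its speed; a pose out of reach is approached as far as the arm can. A call with a gripper value outside its range is refused whole. The fingers move at their own pace and stop on an object; FORCE is the grip in N (left out, the last holds). Time passes only in rows, so rows that do not move let the fingers close. It gives the time, the measured TCP pose, the force, the opening and the grip force at its end, in the units of the state.
- sensors.sense(): the state, without advancing time (a new reading comes with each control period).
- vision.camera(name): name is "side" or "top"; returns the picture (384x512x3 uint8, blue, green, red); there is no depth.
- vision.get_calibration(name): a dict with "vertical_fov" (degrees; the focal length in pixels is half the picture's height over the tangent of half this angle, whatever the lens; pixels are square), "cx", "cy" (the principal point, pixels), "T" (4x4, takes a point from camera to world coordinates). Camera axes: x right, y down, z forward; pixel columns grow to the right and rows downward; lengths in m; the calibration is good to about 2 mm. A picture is of the moment at which its call begins. get_calibration takes no time and is no camera call.
- sign_off(): hands the job in; it is judged then, once.
The state is a dict: "time": time; "joint_pos": joint angles; "joint_vel": joint speeds; "joint_torque": joint torques, N m; "tcp_pos": TCP position; "tool_rot": TCP orientation; "contact_force": force on the tool from outside, world axes, zero at the start; "torque": the same for the moment, N m; "opening": opening from 0.0 (shut) to 1.0 (fully open); "grip_force": force on a finger pad.
Only numpy, scipy, OpenCV 4.12 (cv2) and the standard library are available. Lean on these libraries where they do the work, as an engineer would, in place of code of your own. Each camera call takes 0.05 s, during which the arm holds its last target. There are 200 camera calls.

## Working session

There is one attempt and no reset: what is moved stays moved. The work goes in short steps, Python scripts to look and compute and a shell command to move; the robot and the scene stay as the last step left them, time stands still between calls to the robot, and variables do not carry over. Pictures are saved under pics/ and viewed, at most 10 in all, crops included, and the job is handed in when it is done.

```bash
mkdir -p pics; python3 - <<'E'
from rig import sensors, vision, env
import cv2,numpy as np
s=sensors.sense(); print(s['time'],s['tcp_pos'],s['tool_rot'],s['opening'],s['contact_force'])
for n in('top','side'):
    im=vision.camera(n); cv2.imwrite(f'pics/{n}0.png',im); c=vision.get_calibration(n); print(n,c['vertical_fov'],c['cx'],c['cy'],np.round(c['T'],3).tolist(),[k for k in c])
E
```

```text
0.0 [ 0.13865291 -0.60863236  0.24892594] [ 9.93741341e-01  1.11698918e-01 -2.14611468e-05 -1.22380937e-03] 1.0031341879372677 [-0.35124921 -0.77336408 -0.15395132]
top 47.03618676009794 258.94247822039245 191.87534211522703 [[0.014, -0.999, 0.051, 0.525], [-1.0, -0.014, -0.0, 0.005], [0.001, -0.051, -0.999, 1.243], [0.0, 0.0, 0.0, 1.0]] ['vertical_fov', 'cx', 'cy', 'T']
side 54.52513653676079 249.35855092245208 200.2259758338193 [[0.981, -0.104, 0.166, 0.432], [-0.196, -0.511, 0.837, -0.823], [-0.002, -0.853, -0.521, 0.594], [0.0, 0.0, 0.0, 1.0]] ['vertical_fov', 'cx', 'cy', 'T']
```

View pics/top0.png

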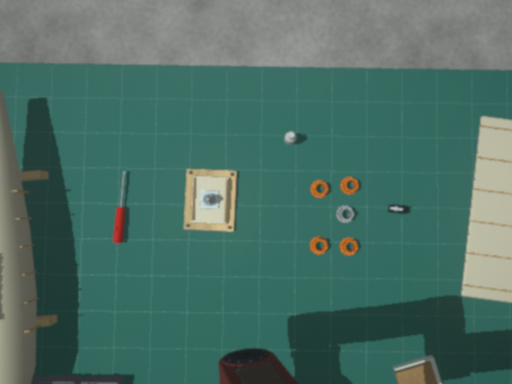

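View pics/side0.png

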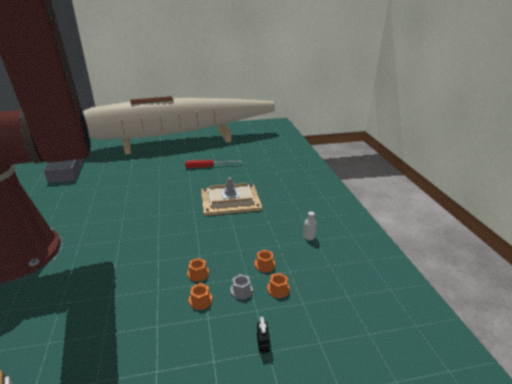

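The top view shows the grey nut at (345,214) between four orange look-alikes, the stud at about (211,199), glue at (291,137), servo at (398,209) and driver at (120,205). In the side view the nut is at (241,287) and the stud at (230,187).

```bash
cat > h.py <<'E'
import numpy as np,cv2
from rig import vision
def cal(n):
    c=vision.get_calibration(n); f=192/np.tan(np.radians(c['vertical_fov']/2)); return f,c['cx'],c['cy'],np.array(c['T'])
def ray(n,u,v):
    f,cx,cy,T=cal(n); d=T[:3,:3]@np.array([(u-cx)/f,(v-cy)/f,1]); return T[:3,3],d/np.linalg.norm(d)
def plane(n,u,v,z):
    o,d=ray(n,u,v); return o+d*(z-o[2])/d[2]
def tri(a,b):
    (o,d),(p,e)=ray('top',*a),ray('side',*b)
    t=np.linalg.lstsq(np.c_[d,-e],p-o,rcond=None)[0]; q,r=o+t[0]*d,p+t[1]*e
    return (q+r)/2,np.linalg.norm(q-r)
def proj(n,P):
    f,cx,cy,T=cal(n); q=np.linalg.inv(T)@np.append(P,1); return cx+f*q[0]/q[2],cy+f*q[1]/q[2]
E
python3 - <<'E'
import cv2,numpy as np
from h import *
t=cv2.imread('pics/top0.png');s=cv2.imread('pics/side0.png')
z=lambda im,u,v:cv2.resize(im[v-18:v+18,u-24:u+24],(384,288),interpolation=cv2.INTER_CUBIC)
cv2.imwrite('pics/z.png',np.vstack([np.hstack([z(t,345,214),z(s,241,287)]),np.hstack([z(t,211,199),z(s,230,190)])]))
def grey(im,u,v,r):
    hsv=cv2.cvtColor(im,cv2.COLOR_BGR2HSV); m=((hsv[...,1]<70)&(hsv[...,2]>70)).astype('u1')
    w=np.zeros_like(m); w[v-r:v+r,u-r:u+r]=1; m*=w; c=max(cv2.findContours(m,0,2)[0],key=cv2.contourArea)
    return cv2.boundingRect(c),cv2.minEnclosingCircle(c)
print(grey(t,345,214,14),grey(s,241,287,16))
E
```

```text
((336, 205, 19, 18), ((344.80767822265625, 213.57691955566406), 9.50641918182373)) ((230, 274, 23, 25), ((240.84683227539062, 286.2164611816406), 12.793476104736328))
```

View pics/z.png

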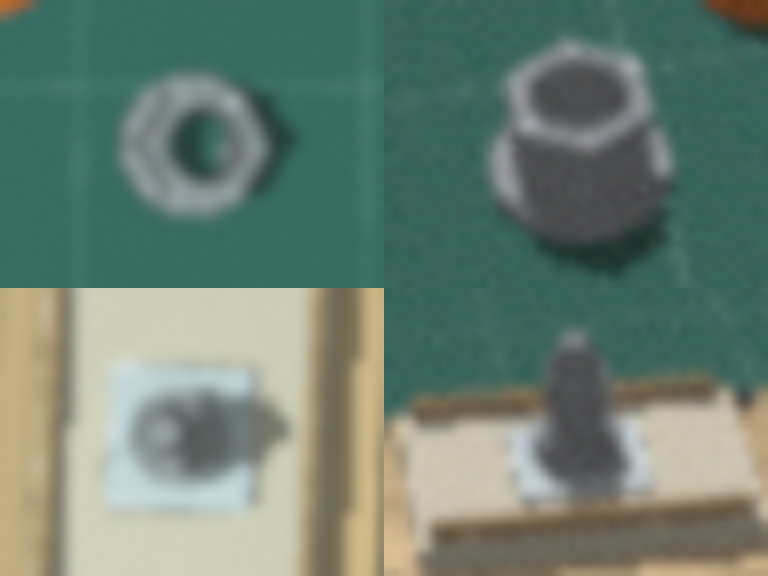

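Zoom: in the side view the nut's hex corners are at crop pixels (572,40), (640,60), (650,113), (585,147), (515,118), (508,82). The flange circle centre in the top view is (196,143). The stud tip is at (165,435) in the top view and (575,335) in the side view, and the washer plate centre is at (181,435).

```bash
python3 - <<'E'
from h import *
from scipy.spatial.transform import Rotation as R
from rig import sensors
S=lambda X,Y,u,v:(u-24+(X%384)/8-.5,v-18+(Y%288)/8-.5)
C=[S(x,y,241,287) for x,y in[(572,40),(640,60),(650,113),(585,147),(515,118),(508,82)]]
P=np.array([plane('side',*c,.03)for c in C]);c=P.mean(0);d=P-c
print('hex top c',c,np.degrees(np.arctan2(d[:,1],d[:,0])).round(),np.linalg.norm(d[:,:2],axis=1).round(4))
a=np.arctan2(d[:,1],d[:,0]);print('corner bearing mod60',np.degrees(np.angle(np.exp(6j*a).mean())/6))
print('flange top view',plane('top',344.8,213.6,.008),plane('top',*S(196,143,345,214),.006))
print('bore top side',plane('side',*S(577,93,241,287),.03))
tp=S(165,435,211,199);sd=S(575,336,230,190)
print('tip',plane('top',*tp,.078),plane('side',*sd,.078),tri(tp,sd))
print('washer top',plane('top',*S(181,435.5,211,199),.028))
W=[plane('side',*S(x,y,230,190),.028) for x,y in[(512,425),(640,425),(652,490),(520,497)]];print('washer side',np.mean(W,0))
s=sensors.sense();print(R.from_quat(s['tool_rot']).as_matrix().round(3))
E
```

```text
hex top c [ 0.52912344 -0.23688926  0.03      ] [  85.   26.  -33.  -95. -162.  156.] [0.0207 0.0208 0.0207 0.0203 0.0192 0.0195]
corner bearing mod60 25.982469227523286
flange top view [ 0.53118234 -0.23576105  0.008     ] [ 0.53182914 -0.23670898  0.006     ]
bore top side [ 0.52874614 -0.23689314  0.03      ]
tip [0.56470511 0.14170578 0.078     ] [0.56391838 0.14312271 0.078     ] (array([0.5642041 , 0.14167713, 0.07874871]), np.float64(0.0009583534374910858))
washer top [0.56630546 0.14205663 0.028     ]
washer side [0.56403999 0.13899593 0.028     ]
[[ 0.975  0.222 -0.   ]
 [ 0.222 -0.975  0.002]
 [ 0.    -0.002 -1.   ]]
```

```bash
python3 -m pendant '[{"hand":100,"delta_pos":[0.046,-0.0275,0.0],"rotation":[0,0,0]},{"hand":100,"delta_pos":[0.046,-0.0275,0.0],"rotation":[0,0,0]},{"hand":100,"delta_pos":[0.046,-0.0275,0.0],"rotation":[0,0,0]},{"hand":100,"delta_pos":[0.046,-0.0275,0.0],"rotation":[0,0,0]},{"hand":100,"delta_pos":[0.046,-0.0275,0.0],"rotation":[0,0,0]},{"hand":100,"delta_pos":[0.046,-0.0275,0.0],"rotation":[0,0,0]},{"hand":100,"delta_pos":[0.046,-0.0275,0.01],"rotation":[0,0,0]},{"hand":80,"delta_pos":[0.046,-0.0275,0.03],"rotation":[0,0,0]},{"hand":80,"delta_pos":[0.046,-0.0275,0.03],"rotation":[0,0,-0.115]},{"hand":80,"delta_pos":[0.046,-0.0275,0.03],"rotation":[0,0,-0.115]}]' 60
cat > st.py <<'E'
# state and correction in tool axes towards a target x y z xb(deg)
import sys,numpy as np
from scipy.spatial.transform import Rotation as R
from rig import sensors,env
s=sensors.sense();M=R.from_quat(s['tool_rot']).as_matrix()
print('t',s['time'],'tcp',np.round(s['tcp_pos'],4),'xb',np.degrees(np.arctan2(M[1,0],M[0,0])).round(2),'tilt',M[:2,2].round(4),'j6',s['joint_pos'][5].round(3),'F',np.round(s['contact_force'],1),'T',np.round(s['torque'],2),'op',round(s['opening'],3),'g',s['grip_force'])
if len(sys.argv)>3:
    print('delta',(M.T@(np.array(sys.argv[1:4],float)-s['tcp_pos'])).round(4))
E
python3 st.py 0.53 -0.2365 0.06
```

```text
time: 1.35
tcp_pos: [0.5228, -0.2337, 0.1492]
tool_rot: [0.974, 0.227, 0.0, 0.0]
contact_force: [-0.6, -0.2, 0.4]
opening: 0.801
grip_force: 0.0
t 1.35 tcp [ 0.5228 -0.2337  0.1492] xb 26.21 tilt [ 0.0003 -0.0003] j6 0.571 F [-0.6 -0.2  0.4] T [ 0.05 -0.01  0.01] op 0.801 g 0.0
delta [0.0052 0.0057 0.0892]
```

```bash
python3 -m pendant '[{"hand":80,"delta_pos":[0.0052,0.0057,0.02],"rotation":[0,0,0]},{"hand":80,"delta_pos":[0,0,0.03],"rotation":[0,0,0]},{"hand":80,"delta_pos":[0,0,0.03],"rotation":[0,0,0]},{"hand":80,"delta_pos":[0,0,0.025],"rotation":[0,0,0]},{"hand":80,"delta_pos":[0,0,0.015],"rotation":[0,0,0]},{"hand":80,"delta_pos":[0,0,0],"rotation":[0,0,0]}]'
python3 st.py 0.53 -0.2365 0.028
python3 - <<'E'
from h import *
t=vision.camera('top');s=vision.camera('side')
z=lambda im,u,v:cv2.resize(im[v-30:v+30,u-40:u+40],(400,300),interpolation=cv2.INTER_CUBIC)
cv2.imwrite('pics/z1.png',np.hstack([z(t,345,214),z(s,241,287)]))
E
```

```text
time: 2.1
tcp_pos: [0.5277, -0.2371, 0.0288]
tool_rot: [0.974, 0.225, -0.001, -0.001]
contact_force: [0.9, 0.3, 0.3]
opening: 0.801
grip_force: 0.0
t 2.1 tcp [ 0.5277 -0.2371  0.0288] xb 26.0 tilt [-0.0029  0.0018] j6 0.573 F [0.9 0.3 0.3] T [-0.03 -0.02 -0.04] op 0.801 g 0.0
delta [0.0024 0.0004 0.0008]
```

View pics/z1.png

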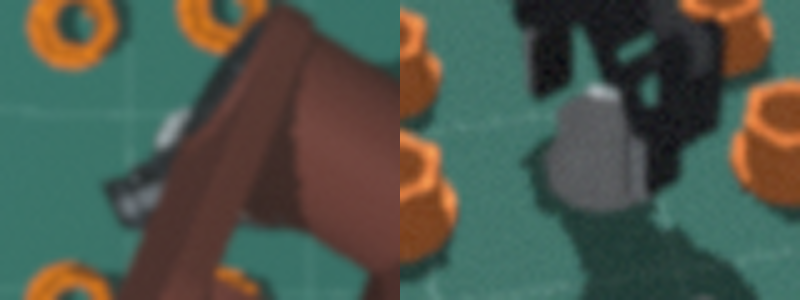

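The side view shows the nut between the two fingers, clear of the orange look-alikes. I'll close now.

```bash
python3 -m pendant '[{"hand":80,"delta_pos":[0.002,0,0],"rotation":[0,0,0]},{"hand":55,"delta_pos":[0,0,0],"rotation":[0,0,0]},{"hand":48,"delta_pos":[0,0,0],"rotation":[0,0,0]},{"hand":30,"delta_pos":[0,0,0],"rotation":[0,0,0]},{"hand":30,"delta_pos":[0,0,0],"rotation":[0,0,0]},{"hand":30,"delta_pos":[0,0,0],"rotation":[0,0,0]}]' 60
python3 st.py
```

```text
time: 2.95
tcp_pos: [0.5313, -0.2373, 0.0311]
tool_rot: [0.974, 0.225, 0.001, 0.0]
contact_force: [0.1, 0.3, 6.0]
opening: 0.409
grip_force: 59.9
t 2.95 tcp [ 0.5313 -0.2373  0.0311] xb 26.0 tilt [ 0.0012 -0.0007] j6 0.576 F [0.1 0.3 6. ] T [0.04 0.08 0.03] op 0.409 g 59.9192148190923
```

```bash
python3 -m pendant '[{"hand":30,"delta_pos":[0,0,-0.02],"rotation":[0,0,0]},{"hand":30,"delta_pos":[0,0,-0.05],"rotation":[0,0,0]},{"hand":30,"delta_pos":[0,0,-0.05],"rotation":[0,0,0]},{"hand":30,"delta_pos":[0.028,-0.0466,0],"rotation":[0,0,0]},{"hand":30,"delta_pos":[0.028,-0.0466,0],"rotation":[0,0,0]},{"hand":30,"delta_pos":[0.028,-0.0466,0],"rotation":[0,0,0]},{"hand":30,"delta_pos":[0.028,-0.0466,0],"rotation":[0,0,0]},{"hand":30,"delta_pos":[0.028,-0.0466,0],"rotation":[0,0,0]},{"hand":30,"delta_pos":[0.028,-0.0466,0],"rotation":[0,0,0]},{"hand":30,"delta_pos":[0.028,-0.0466,0],"rotation":[0,0,0]}]'
python3 -m pendant '[{"hand":30,"delta_pos":[0,0,0],"rotation":[0,0,-0.16]},{"hand":30,"delta_pos":[0,0,0],"rotation":[0,0,-0.16]},{"hand":30,"delta_pos":[0,0,0],"rotation":[0,0,-0.16]},{"hand":30,"delta_pos":[0,0,0],"rotation":[0,0,0]},{"hand":30,"delta_pos":[0,0,0],"rotation":[0,0,0]}]'
python3 st.py 0.5645 0.1415 0.15
```

```text
time: 4.2
tcp_pos: [0.5633, 0.1438, 0.1506]
tool_rot: [0.974, 0.225, -0.0, 0.0]
contact_force: [1.2, -0.6, -0.8]
opening: 0.411
grip_force: 59.6
time: 4.82
tcp_pos: [0.5636, 0.1421, 0.1503]
tool_rot: [0.894, 0.449, -0.0, -0.0]
contact_force: [-0.5, -0.3, -1.8]
opening: 0.406
grip_force: 59.7
t 4.825 tcp [0.5636 0.1421 0.1503] xb 53.36 tilt [-0.0004 -0.    ] j6 0.766 F [-0.5 -0.3 -1.8] T [ 0.02  0.   -0.04] op 0.406 g 59.68037085025571
delta [0.0001 0.0011 0.0003]
```

```bash
python3 - <<'E'
from h import *
t=vision.camera('top');s=vision.camera('side')
z=lambda im,u,v:cv2.resize(im[v-30:v+30,u-40:u+40],(400,300),interpolation=cv2.INTER_CUBIC)
cv2.imwrite('pics/z2.png',np.hstack([z(t,208,199),z(s,230,170)]))
for P in([.5645,.1415,.078],[.5645,.1415,.119],[.5645,.1415,.149]):
    u,v=proj('side',P); print((u-190+.5)*5+400,(v-140+.5)*5, [ (proj('side',np.array(P)+d)[0]-u)*5 for d in([.001,0,0],[0,.001,0])])
E
```

```text
600.7680367155117 191.172955904688 [np.float64(1.6780616879151466), np.float64(-0.2577008588352214)]
598.6697719146458 128.40821205541488 [np.float64(1.7116862973335856), np.float64(-0.26118193071482665)]
597.0809095696702 80.88106579008155 [np.float64(1.7371560176881928), np.float64(-0.2637756205464825)]
```

View pics/z2.png

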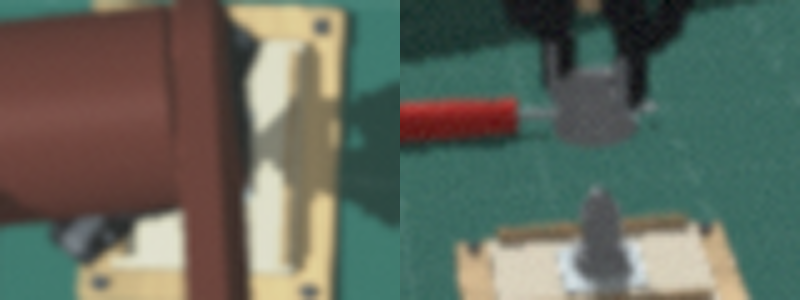

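Side view: the nut (centre column ≈596) is directly above the stud tip (≈597.5), which matches the expected perspective shift. I'll descend gently while checking forces.

```bash
python3 -m pendant '[{"hand":30,"delta_pos":[0,0.0005,0.02],"rotation":[0,0,0]},{"hand":30,"delta_pos":[0,0,0.015],"rotation":[0,0,0]},{"hand":30,"delta_pos":[0,0,0.004],"rotation":[0,0,0]},{"hand":30,"delta_pos":[0,0,0.003],"rotation":[0,0,0]},{"hand":30,"delta_pos":[0,0,0],"rotation":[0,0,0]}]';python3 st.py
```

```text
time: 5.55
tcp_pos: [0.5644, 0.1419, 0.1083]
tool_rot: [0.893, 0.45, 0.0, 0.0]
contact_force: [0.5, -0.6, -1.8]
opening: 0.408
grip_force: 59.7
t 5.55 tcp [0.5644 0.1419 0.1083] xb 53.5 tilt [0.0001 0.    ] j6 0.763 F [ 0.5 -0.6 -1.8] T [ 0.04 -0.03 -0.01] op 0.408 g 59.7209893836407
```

```bash
python3 -m pendant '[{"hand":30,"delta_pos":[0,0,0.002],"rotation":[0,0,0]},{"hand":30,"delta_pos":[0,0,0.002],"rotation":[0,0,0]},{"hand":30,"delta_pos":[0,0,0],"rotation":[0,0,0]}]';python3 st.py
```

```text
time: 5.92
tcp_pos: [0.5642, 0.1419, 0.1043]
tool_rot: [0.893, 0.45, -0.0, -0.0]
contact_force: [-0.2, -0.2, -0.8]
opening: 0.408
grip_force: 59.7
t 5.925 tcp [0.5642 0.1419 0.1043] xb 53.5 tilt [-0.0002  0.    ] j6 0.763 F [-0.2 -0.2 -0.8] T [ 0.09 -0.01  0.06] op 0.408 g 59.72181017103139
```

```bash
python3 -m pendant '[{"hand":30,"delta_pos":[0,0,0.001],"rotation":[0,0,0]},{"hand":30,"delta_pos":[0,0,0.001],"rotation":[0,0,0]},{"hand":30,"delta_pos":[0,0,0.001],"rotation":[0,0,0]},{"hand":30,"delta_pos":[0,0,0],"rotation":[0,0,0]}]';python3 st.py
```

```text
time: 6.42
tcp_pos: [0.5641, 0.1418, 0.1011]
tool_rot: [0.893, 0.45, -0.0, -0.0]
contact_force: [0.6, -0.7, -2.0]
opening: 0.402
grip_force: 59.7
t 6.425 tcp [0.5641 0.1418 0.1011] xb 53.5 tilt [-0.0003 -0.    ] j6 0.763 F [ 0.6 -0.7 -2. ] T [-0.02  0.05 -0.05] op 0.402 g 59.72105571243446
```

```bash
python3 -m pendant '[{"hand":30,"delta_pos":[0,0,0.001],"rotation":[0,0,0]},{"hand":30,"delta_pos":[0,0,0.001],"rotation":[0,0,0]},{"hand":30,"delta_pos":[0,0,0.001],"rotation":[0,0,0]},{"hand":30,"delta_pos":[0,0,0],"rotation":[0,0,0]}]';python3 st.py
```

```text
time: 6.92
tcp_pos: [0.5642, 0.1418, 0.0982]
tool_rot: [0.893, 0.45, -0.0, -0.0]
contact_force: [-0.1, -0.5, -1.2]
opening: 0.412
grip_force: 59.7
t 6.925 tcp [0.5642 0.1418 0.0982] xb 53.5 tilt [-0.0003 -0.    ] j6 0.763 F [-0.1 -0.5 -1.2] T [0.04 0.   0.02] op 0.412 g 59.72123681567609
```

```bash
python3 -m pendant '[{"hand":30,"delta_pos":[0,0,0.001],"rotation":[0,0,0]},{"hand":30,"delta_pos":[0,0,0.001],"rotation":[0,0,0]},{"hand":30,"delta_pos":[0,0,0],"rotation":[0,0,0]}]';python3 st.py
```

```text
time: 7.3
tcp_pos: [0.5641, 0.1418, 0.0961]
tool_rot: [0.893, 0.45, -0.0, -0.0]
contact_force: [-0.5, -0.1, -1.6]
opening: 0.409
grip_force: 59.7
t 7.3 tcp [0.5641 0.1418 0.0961] xb 53.5 tilt [-0.0003 -0.    ] j6 0.763 F [-0.5 -0.1 -1.6] T [-0.    0.03  0.03] op 0.409 g 59.72090530965943
```

```bash
python3 -m pendant '[{"hand":30,"delta_pos":[0,0,0.001],"rotation":[0,0,0]},{"hand":30,"delta_pos":[0,0,0],"rotation":[0,0,0]}]';python3 st.py
```

```text
time: 7.55
tcp_pos: [0.5642, 0.1418, 0.0952]
tool_rot: [0.893, 0.45, -0.0, -0.0]
contact_force: [-0.1, 0.5, -1.4]
opening: 0.409
grip_force: 59.7
t 7.55 tcp [0.5642 0.1418 0.0952] xb 53.5 tilt [-0.0002 -0.    ] j6 0.763 F [-0.1  0.5 -1.4] T [-0.01  0.01  0.01] op 0.409 g 59.71966387121938
```

```bash
python3 -m pendant '[{"hand":30,"delta_pos":[0,0,0.001],"rotation":[0,0,0]},{"hand":30,"delta_pos":[0,0,0],"rotation":[0,0,0]}]';python3 st.py
```

```text
time: 7.8
tcp_pos: [0.5642, 0.1418, 0.0942]
tool_rot: [0.893, 0.45, -0.0, -0.0]
contact_force: [0.4, -0.9, -1.7]
opening: 0.407
grip_force: 59.7
t 7.8 tcp [0.5642 0.1418 0.0942] xb 53.5 tilt [-0.0003 -0.    ] j6 0.763 F [ 0.4 -0.9 -1.7] T [-0.07  0.03 -0.04] op 0.407 g 59.72039686515927
```

```bash
python3 -m pendant '[{"hand":30,"delta_pos":[0,0,0.001],"rotation":[0,0,0]},{"hand":30,"delta_pos":[0,0,0],"rotation":[0,0,0]}]'
```

```text
time: 8.05
tcp_pos: [0.5642, 0.1419, 0.0932]
tool_rot: [0.893, 0.45, -0.0, -0.0]
contact_force: [-0.0, 0.5, -1.4]
opening: 0.408
grip_force: 59.7
```

```bash
python3 -m pendant '[{"hand":30,"delta_pos":[0,0,0.001],"rotation":[0,0,0]},{"hand":30,"delta_pos":[0,0,0],"rotation":[0,0,0]}]'
```

```text
time: 8.3
tcp_pos: [0.5642, 0.1419, 0.0922]
tool_rot: [0.893, 0.45, -0.0, -0.0]
contact_force: [-0.4, -0.2, -1.9]
opening: 0.406
grip_force: 59.7
```

```bash
python3 -m pendant '[{"hand":30,"delta_pos":[0,0,0.0005],"rotation":[0,0,0]},{"hand":30,"delta_pos":[0,0,0],"rotation":[0,0,0]}]'; python3 st.py
```

```text
time: 8.55
tcp_pos: [0.5643, 0.1419, 0.092]
tool_rot: [0.893, 0.45, 0.0, 0.0]
contact_force: [-1.3, -0.1, -1.0]
opening: 0.404
grip_force: 59.8
t 8.55 tcp [0.5643 0.1419 0.092 ] xb 53.5 tilt [0.0001 0.    ] j6 0.763 F [-1.3 -0.1 -1. ] T [0.03 0.06 0.02] op 0.404 g 59.81578655890189
```

```bash
python3 -m pendant '[{"hand":30,"delta_pos":[0,0,0.0005],"rotation":[0,0,0]},{"hand":30,"delta_pos":[0,0,0],"rotation":[0,0,0]}]'
```

```text
time: 8.8
tcp_pos: [0.5644, 0.1419, 0.0918]
tool_rot: [0.893, 0.45, 0.0, 0.0]
contact_force: [-1.7, 0.5, 2.0]
opening: 0.412
grip_force: 60.1
```

```bash
python3 -m pendant '[{"hand":30,"delta_pos":[0,0,0.0005],"rotation":[0,0,0]},{"hand":30,"delta_pos":[0,0,0],"rotation":[0,0,0]}]'; python3 st.py
```

```text
time: 9.05
tcp_pos: [0.5645, 0.1419, 0.0917]
tool_rot: [0.893, 0.45, 0.0, 0.0]
contact_force: [-1.8, -0.2, 5.7]
opening: 0.408
grip_force: 60.5
t 9.05 tcp [0.5645 0.1419 0.0917] xb 53.51 tilt [0.0002 0.    ] j6 0.763 F [-1.8 -0.2  5.7] T [-0.05  0.47 -0.01] op 0.408 g 60.45242419699207
```

```bash
python3 -m pendant '[{"hand":30,"delta_pos":[0,0,-0.0003],"rotation":[0,0,-0.1]},{"hand":30,"delta_pos":[0,0,-0.0003],"rotation":[0,0,-0.1]},{"hand":30,"delta_pos":[0,0,0],"rotation":[0,0,0]}]'; python3 st.py
```

```text
time: 9.43
tcp_pos: [0.5649, 0.142, 0.0924]
tool_rot: [0.843, 0.537, 0.001, 0.0]
contact_force: [-2.4, -0.1, 5.1]
opening: 0.406
grip_force: 60.4
t 9.425 tcp [0.5649 0.142  0.0924] xb 64.99 tilt [0.0012 0.0003] j6 0.562 F [-2.4 -0.1  5.1] T [-0.02  0.38 -0.02] op 0.406 g 60.436733209644444
```

```bash
python3 -m pendant '[{"hand":30,"delta_pos":[0,0,-0.0004],"rotation":[0,0,-0.1]},{"hand":30,"delta_pos":[0,0,-0.0004],"rotation":[0,0,-0.1]},{"hand":30,"delta_pos":[0,0,0],"rotation":[0,0,0]}]'; python3 st.py
```

```text
time: 9.8
tcp_pos: [0.5647, 0.1421, 0.0931]
tool_rot: [0.786, 0.618, 0.0, 0.0]
contact_force: [-2.7, 0.7, 5.3]
opening: 0.409
grip_force: 60.5
t 9.8 tcp [0.5647 0.1421 0.0931] xb 76.41 tilt [0.0009 0.0004] j6 0.363 F [-2.7  0.7  5.3] T [-0.    0.43  0.04] op 0.409 g 60.47710526094306
```

```bash
python3 -m pendant '[{"hand":30,"delta_pos":[0,0,-0.0003],"rotation":[0,0,-0.1]},{"hand":30,"delta_pos":[0,0,-0.0003],"rotation":[0,0,-0.1]},{"hand":30,"delta_pos":[0,0,0],"rotation":[0,0,0]}]'; python3 st.py
```

```text
time: 10.18
tcp_pos: [0.5646, 0.1422, 0.0939]
tool_rot: [0.72, 0.694, 0.0, -0.0]
contact_force: [-3.4, 0.3, 6.0]
opening: 0.405
grip_force: 60.6
t 10.175 tcp [0.5646 0.1422 0.0939] xb 87.87 tilt [0.0004 0.0006] j6 0.163 F [-3.4  0.3  6. ] T [0.02 0.5  0.  ] op 0.405 g 60.60883946309332
```

```bash
python3 -m pendant '[{"hand":30,"delta_pos":[0,-0.0004,-0.0004],"rotation":[0,0,-0.1]},{"hand":30,"delta_pos":[0,0,0],"rotation":[0,0,0]}]'; python3 st.py
```

```text
time: 10.42
tcp_pos: [0.5643, 0.1423, 0.0942]
tool_rot: [0.685, 0.729, 0.001, 0.0]
contact_force: [-2.1, 0.9, 5.6]
opening: 0.407
grip_force: 60.6
t 10.425 tcp [0.5643 0.1423 0.0942] xb 93.59 tilt [0.0009 0.0008] j6 0.063 F [-2.1  0.9  5.6] T [ 0.11  0.44 -0.03] op 0.407 g 60.55627142661251
```

```bash
python3 -m pendant '[{"hand":30,"delta_pos":[0,0,-0.0004],"rotation":[0,0,-0.1]},{"hand":30,"delta_pos":[0,0,0],"rotation":[0,0,0]}]'; python3 st.py
```

```text
time: 10.68
tcp_pos: [0.5641, 0.1426, 0.0944]
tool_rot: [0.648, 0.762, 0.001, -0.0]
contact_force: [-2.2, 1.9, 6.1]
opening: 0.406
grip_force: 60.5
t 10.675 tcp [0.5641 0.1426 0.0944] xb 99.24 tilt [0.0006 0.0013] j6 -0.036 F [-2.2  1.9  6.1] T [ 0.35  0.43 -0.03] op 0.406 g 60.50456626166124
```

```bash
python3 -m pendant '[{"hand":30,"delta_pos":[0,0,-0.0002],"rotation":[0,0,-0.1]},{"hand":30,"delta_pos":[0,0,0],"rotation":[0,0,0]}]'; python3 st.py
```

```text
time: 10.92
tcp_pos: [0.5641, 0.1422, 0.0942]
tool_rot: [0.609, 0.793, 0.0, 0.0]
contact_force: [-0.5, 1.4, 3.5]
opening: 0.405
grip_force: 60.5
t 10.925 tcp [0.5641 0.1422 0.0942] xb 104.93 tilt [0.0007 0.0005] j6 -0.135 F [-0.5  1.4  3.5] T [0.28 0.29 0.01] op 0.405 g 60.479905765439526
```

```bash
python3 -m pendant '[{"hand":30,"delta_pos":[0,0,0],"rotation":[0,0,-0.1]},{"hand":30,"delta_pos":[0,0,0],"rotation":[0,0,0]}]'; python3 st.py
```

```text
time: 11.18
tcp_pos: [0.5638, 0.1418, 0.0936]
tool_rot: [0.569, 0.822, -0.0, 0.0]
contact_force: [-0.7, 0.5, 1.8]
opening: 0.402
grip_force: 60.2
t 11.175 tcp [0.5638 0.1418 0.0936] xb 110.61 tilt [ 0.0001 -0.0002] j6 -0.234 F [-0.7  0.5  1.8] T [0.21 0.17 0.05] op 0.402 g 60.19782958030646
```

```bash
python3 -m pendant '[{"hand":30,"delta_pos":[0,0,0.0004],"rotation":[0,0,-0.07]},{"hand":30,"delta_pos":[0,0,0],"rotation":[0,0,0]}]'; python3 st.py
```

```text
time: 11.42
tcp_pos: [0.5633, 0.1417, 0.0927]
tool_rot: [0.54, 0.842, -0.0, -0.0]
contact_force: [-1.0, 0.5, 0.4]
opening: 0.407
grip_force: 60.0
t 11.425 tcp [0.5633 0.1417 0.0927] xb 114.62 tilt [-0.0013 -0.0003] j6 -0.304 F [-1.   0.5  0.4] T [0.12 0.16 0.05] op 0.407 g 60.02476486552041
```

```bash
python3 -m pendant '[{"hand":30,"delta_pos":[0,0,0.0005],"rotation":[0,0,-0.03]},{"hand":30,"delta_pos":[0,0,0],"rotation":[0,0,0]}]'; python3 st.py
```

```text
time: 11.68
tcp_pos: [0.5634, 0.1417, 0.0923]
tool_rot: [0.526, 0.85, -0.0, -0.0]
contact_force: [-0.8, 0.0, -0.7]
opening: 0.41
grip_force: 59.8
t 11.675 tcp [0.5634 0.1417 0.0923] xb 116.48 tilt [-0.0011 -0.0004] j6 -0.336 F [-0.8  0.  -0.7] T [-0.01  0.24  0.03] op 0.41 g 59.849825245910324
```

```bash
python3 -m pendant '[{"hand":30,"delta_pos":[0,0,0.001],"rotation":[0,0,0]},{"hand":30,"delta_pos":[0,0,0],"rotation":[0,0,0]}]'; python3 st.py
```

```text
time: 11.92
tcp_pos: [0.5633, 0.1418, 0.0916]
tool_rot: [0.526, 0.85, -0.0, -0.0]
contact_force: [-1.7, 0.2, 0.1]
opening: 0.408
grip_force: 60.0
t 11.925 tcp [0.5633 0.1418 0.0916] xb 116.51 tilt [-0.0012 -0.0002] j6 -0.337 F [-1.7  0.2  0.1] T [ 0.05  0.39 -0.06] op 0.408 g 59.99529617722146
```

```bash
python3 -m pendant '[{"hand":30,"delta_pos":[0,0,0.0005],"rotation":[0,0,0]},{"hand":30,"delta_pos":[0,0,0],"rotation":[0,0,0]}]'; python3 st.py
```

```text
time: 12.18
tcp_pos: [0.5635, 0.1418, 0.0913]
tool_rot: [0.526, 0.85, -0.0, -0.0]
contact_force: [-2.5, -0.6, 1.0]
opening: 0.407
grip_force: 60.1
t 12.175 tcp [0.5635 0.1418 0.0913] xb 116.53 tilt [-0.001  -0.0002] j6 -0.337 F [-2.5 -0.6  1. ] T [-0.06  0.51  0.04] op 0.407 g 60.11270696762949
```

```bash
python3 -m pendant '[{"hand":30,"delta_pos":[0,0,0.0002],"rotation":[0,0,-0.05]},{"hand":30,"delta_pos":[0,0,0],"rotation":[0,0,0]}]'; python3 st.py
```

```text
time: 12.42
tcp_pos: [0.5637, 0.1419, 0.0911]
tool_rot: [0.505, 0.863, -0.0, -0.0]
contact_force: [-2.9, 0.1, -0.4]
opening: 0.406
grip_force: 60.0
t 12.425 tcp [0.5637 0.1419 0.0911] xb 119.36 tilt [-0.0002  0.    ] j6 -0.387 F [-2.9  0.1 -0.4] T [-0.01  0.38  0.01] op 0.406 g 60.030580612365156
```

```bash
python3 -m pendant '[{"hand":30,"delta_pos":[0,0,0.0003],"rotation":[0,0,-0.03]},{"hand":30,"delta_pos":[0,0,0],"rotation":[0,0,0]}]'; python3 st.py
```

```text
time: 12.68
tcp_pos: [0.5638, 0.1419, 0.0907]
tool_rot: [0.492, 0.871, 0.0, -0.0]
contact_force: [-2.2, 0.5, -1.2]
opening: 0.406
grip_force: 59.9
t 12.675 tcp [0.5638 0.1419 0.0907] xb 121.11 tilt [-0.0002  0.0001] j6 -0.417 F [-2.2  0.5 -1.2] T [ 0.04  0.36 -0.  ] op 0.406 g 59.903279825812206
```

```bash
python3 -m pendant '[{"hand":30,"delta_pos":[0.0001,-0.0002,0.0007],"rotation":[0,0,0]},{"hand":30,"delta_pos":[0,0,0],"rotation":[0,0,0]}]'; python3 st.py
```

```text
time: 12.92
tcp_pos: [0.5638, 0.1419, 0.0901]
tool_rot: [0.492, 0.871, 0.0, 0.0]
contact_force: [-1.6, 0.2, -2.1]
opening: 0.409
grip_force: 59.8
t 12.925 tcp [0.5638 0.1419 0.0901] xb 121.1 tilt [0.0003 0.0001] j6 -0.417 F [-1.6  0.2 -2.1] T [0.07 0.31 0.03] op 0.409 g 59.810449275537394
```

```bash
python3 -m pendant '[{"hand":30,"delta_pos":[0,0,0.0005],"rotation":[0,0,0]},{"hand":30,"delta_pos":[0,0,0],"rotation":[0,0,0]}]'; python3 st.py
```

```text
time: 13.18
tcp_pos: [0.5638, 0.1418, 0.0897]
tool_rot: [0.492, 0.871, 0.0, 0.0]
contact_force: [-0.8, -0.9, -1.9]
opening: 0.408
grip_force: 59.8
t 13.175 tcp [0.5638 0.1418 0.0897] xb 121.11 tilt [0.0003 0.    ] j6 -0.417 F [-0.8 -0.9 -1.9] T [0.01 0.23 0.01] op 0.408 g 59.81452095613349
```

Free now, so I'll lower it until it seats.

```bash
python3 -m pendant '[{"hand":30,"delta_pos":[0,0,0.0008],"rotation":[0,0,0]},{"hand":30,"delta_pos":[0,0,0],"rotation":[0,0,0]}]'; python3 st.py
```

```text
time: 13.42
tcp_pos: [0.5637, 0.1418, 0.0889]
tool_rot: [0.492, 0.871, 0.0, 0.0]
contact_force: [-0.9, 0.3, -0.9]
opening: 0.407
grip_force: 59.8
t 13.425 tcp [0.5637 0.1418 0.0889] xb 121.11 tilt [ 0.0003 -0.    ] j6 -0.417 F [-0.9  0.3 -0.9] T [-0.01  0.19  0.06] op 0.407 g 59.80702304863371
```

```bash
python3 -m pendant '[{"hand":30,"delta_pos":[0,0,0.0007],"rotation":[0,0,0]},{"hand":30,"delta_pos":[0,0,0],"rotation":[0,0,0]}]'; python3 st.py
```

```text
time: 13.68
tcp_pos: [0.5638, 0.1419, 0.0885]
tool_rot: [0.492, 0.871, 0.0, 0.0]
contact_force: [-1.2, 0.0, 0.6]
opening: 0.411
grip_force: 60.1
t 13.675 tcp [0.5638 0.1419 0.0885] xb 121.11 tilt [ 0.0003 -0.    ] j6 -0.417 F [-1.2  0.   0.6] T [ 0.01  0.39 -0.06] op 0.411 g 60.076331989257596
```

```bash
python3 -m pendant '[{"hand":30,"delta_pos":[0,0,0.0006],"rotation":[0,0,0]},{"hand":30,"delta_pos":[0,0,0],"rotation":[0,0,0]}]'; python3 st.py
```

```text
time: 13.92
tcp_pos: [0.5638, 0.1419, 0.0883]
tool_rot: [0.492, 0.871, 0.0, 0.0]
contact_force: [-3.2, 0.1, 5.8]
opening: 0.406
grip_force: 60.5
t 13.925 tcp [0.5638 0.1419 0.0883] xb 121.11 tilt [0.0002 0.    ] j6 -0.417 F [-3.2  0.1  5.8] T [-0.16  0.67 -0.02] op 0.406 g 60.486249079112895
```

The thread dropped in: the underside is about 8.7 mm below the thread top. Next I'll run it on clockwise, lowering 3.8 mm per rad.

```bash
python3 -m pendant '[{"hand":30,"delta_pos":[0,0,0.0002],"rotation":[0,0,0.1]},{"hand":30,"delta_pos":[0,0,0],"rotation":[0,0,0]}]'; python3 st.py
```

```text
time: 14.18
tcp_pos: [0.5638, 0.1418, 0.0878]
tool_rot: [0.534, 0.845, 0.0, 0.0]
contact_force: [-2.0, -0.5, 4.6]
opening: 0.407
grip_force: 60.3
t 14.175 tcp [0.5638 0.1418 0.0878] xb 115.44 tilt [ 0.0004 -0.0001] j6 -0.318 F [-2.  -0.5  4.6] T [-0.14  0.55 -0.04] op 0.407 g 60.28038344462402
```

```bash
python3 -m pendant '[{"hand":30,"delta_pos":[0,0,0.0003],"rotation":[0,0,0.1]},{"hand":30,"delta_pos":[0,0,0],"rotation":[0,0,0]}]'; python3 st.py
```

```text
time: 14.42
tcp_pos: [0.5639, 0.1418, 0.0874]
tool_rot: [0.575, 0.818, 0.0, 0.0]
contact_force: [-2.2, -0.4, 4.3]
opening: 0.409
grip_force: 60.3
t 14.425 tcp [0.5639 0.1418 0.0874] xb 109.78 tilt [ 0.0005 -0.    ] j6 -0.219 F [-2.2 -0.4  4.3] T [-0.16  0.56 -0.06] op 0.409 g 60.30458366847597
```

Running freely on the thread, at 0.4 mm per 5.7°.

```bash
python3 -m pendant '[{"hand":30,"delta_pos":[0,0,0.00038],"rotation":[0,0,0.1]},{"hand":30,"delta_pos":[0,0,0.00038],"rotation":[0,0,0.1]},{"hand":30,"delta_pos":[0,0,0],"rotation":[0,0,0]}]'; python3 st.py
```

```text
time: 14.8
tcp_pos: [0.5643, 0.1419, 0.0867]
tool_rot: [0.654, 0.757, 0.001, 0.001]
contact_force: [-1.1, -1.3, 3.8]
opening: 0.404
grip_force: 60.3
t 14.8 tcp [0.5643 0.1419 0.0867] xb 98.37 tilt [0.0015 0.0001] j6 -0.02 F [-1.1 -1.3  3.8] T [-0.25  0.3  -0.03] op 0.404 g 60.279404441826046
```

```bash
python3 -m pendant '[{"hand":30,"delta_pos":[0,0,0.00038],"rotation":[0,0,0.1]},{"hand":30,"delta_pos":[0,0,0.00038],"rotation":[0,0,0.1]},{"hand":30,"delta_pos":[0,0,0],"rotation":[0,0,0]}]'; python3 st.py
```

```text
time: 15.18
tcp_pos: [0.5645, 0.1419, 0.0859]
tool_rot: [0.726, 0.688, 0.001, 0.001]
contact_force: [0.3, -0.3, 3.0]
opening: 0.407
grip_force: 60.2
t 15.175 tcp [0.5645 0.1419 0.0859] xb 86.93 tilt [0.0022 0.0003] j6 0.179 F [ 0.3 -0.3  3. ] T [-0.1   0.07  0.01] op 0.407 g 60.19644701562356
```

```bash
python3 -m pendant '[{"hand":30,"delta_pos":[0,0,0.0004],"rotation":[0,0,0.1]},{"hand":30,"delta_pos":[0,0,0.0004],"rotation":[0,0,0.1]},{"hand":30,"delta_pos":[0,0,0.0004],"rotation":[0,0,0.1]},{"hand":30,"delta_pos":[0,0,0],"rotation":[0,0,0]}]'; python3 st.py
```

```text
time: 15.68
tcp_pos: [0.5649, 0.142, 0.0849]
tool_rot: [0.82, 0.572, 0.001, 0.001]
contact_force: [0.6, -1.1, 2.7]
opening: 0.408
grip_force: 60.1
t 15.675 tcp [0.5649 0.142  0.0849] xb 69.76 tilt [0.003  0.0005] j6 0.479 F [ 0.6 -1.1  2.7] T [-0.03 -0.18  0.02] op 0.408 g 60.106599354185164
```

```bash
python3 -m pendant '[{"hand":30,"delta_pos":[0,0,0.0004],"rotation":[0,0,0.1]},{"hand":30,"delta_pos":[0,0,0.0004],"rotation":[0,0,0.1]},{"hand":30,"delta_pos":[0,0,0.0004],"rotation":[0,0,0.1]},{"hand":30,"delta_pos":[0,0,0],"rotation":[0,0,0]}]'; python3 st.py
```

```text
time: 16.18
tcp_pos: [0.5643, 0.1422, 0.0836]
tool_rot: [0.897, 0.443, 0.001, 0.0]
contact_force: [-1.1, 0.3, 3.4]
opening: 0.408
grip_force: 60.2
t 16.175 tcp [0.5643 0.1422 0.0836] xb 52.57 tilt [0.0015 0.0008] j6 0.779 F [-1.1  0.3  3.4] T [ 0.08 -0.07 -0.05] op 0.408 g 60.19143225741573
```

```bash
python3 -m pendant '[{"hand":30,"delta_pos":[0,0,0.0004],"rotation":[0,0,0.1]},{"hand":30,"delta_pos":[0,0,0.0004],"rotation":[0,0,0.1]},{"hand":30,"delta_pos":[0,0,0.0004],"rotation":[0,0,0.1]},{"hand":30,"delta_pos":[0,0,0],"rotation":[0,0,0]}]'; python3 st.py
```

```text
time: 16.68
tcp_pos: [0.5645, 0.1421, 0.0825]
tool_rot: [0.953, 0.304, 0.001, 0.0]
contact_force: [1.2, 0.3, 2.7]
opening: 0.41
grip_force: 60.2
t 16.675 tcp [0.5645 0.1421 0.0825] xb 35.39 tilt [0.002  0.0004] j6 1.079 F [1.2 0.3 2.7] T [ 0.07 -0.21 -0.03] op 0.41 g 60.2112740167604
```

```bash
python3 -m pendant '[{"hand":30,"delta_pos":[0,0,-0.0005],"rotation":[0,0,0]},{"hand":44,"delta_pos":[0,0,0],"rotation":[0,0,0]},{"hand":50,"delta_pos":[0,0,0],"rotation":[0,0,0]},{"hand":60,"delta_pos":[0,0,0],"rotation":[0,0,0]},{"hand":75,"delta_pos":[0,0,0],"rotation":[0,0,0]},{"hand":75,"delta_pos":[0,0,0],"rotation":[0,0,0]}]'; python3 st.py
```

```text
time: 17.42
tcp_pos: [0.5635, 0.1419, 0.0824]
tool_rot: [0.953, 0.302, -0.0, -0.0]
contact_force: [-0.5, 0.5, 0.5]
opening: 0.75
grip_force: 0.0
t 17.425 tcp [0.5635 0.1419 0.0824] xb 35.17 tilt [-0.0003  0.    ] j6 1.083 F [-0.5  0.5  0.5] T [-0.02  0.01 -0.04] op 0.75 g 0.0
```

Released with no contact. I'll lift straight up, move back towards the base and look.

```bash
python3 -m pendant '[{"hand":75,"delta_pos":[0,0,-0.01],"rotation":[0,0,0]},{"hand":75,"delta_pos":[0,0,-0.03],"rotation":[0,0,0]},{"hand":75,"delta_pos":[0,0,-0.04],"rotation":[0,0,0]},{"hand":75,"delta_pos":[0,0,-0.05],"rotation":[0,0,0]},{"hand":75,"delta_pos":[0,0,-0.04],"rotation":[0,0,0]},{"hand":75,"delta_pos":[-0.03,0.04,0],"rotation":[0,0,0]},{"hand":75,"delta_pos":[-0.03,0.04,0],"rotation":[0,0,0]},{"hand":75,"delta_pos":[-0.03,0.04,0],"rotation":[0,0,0]},{"hand":75,"delta_pos":[-0.03,0.04,0],"rotation":[0,0,0]},{"hand":75,"delta_pos":[0,0,0],"rotation":[0,0,0]}]'
python3 - <<'E'
from h import *
t=vision.camera('top');s=vision.camera('side')
z=lambda im,u,v:cv2.resize(im[v-30:v+30,u-40:u+40],(400,300),interpolation=cv2.INTER_CUBIC)
cv2.imwrite('pics/z3.png',np.hstack([z(t,208,199),z(s,230,180)]))
for n,u0,v0,o in(('top',168,169,0),('side',190,150,400)):
  for zz in(.051,.078,.081): 
    u,v=proj(n,[.5642,.1418,zz]);print(n,zz,round((u-u0+.5)*5+o),round((v-v0+.5)*5))
E
```

```text
time: 18.68
tcp_pos: [0.5577, -0.0612, 0.2535]
tool_rot: [0.954, 0.3, 0.0, 0.001]
contact_force: [0.5, 0.7, 0.2]
opening: 0.751
grip_force: 0.0
top 0.051 204 155
top 0.078 198 153
top 0.081 197 153
side 0.051 602 181
side 0.078 600 141
side 0.081 600 136
```

View pics/z3.png

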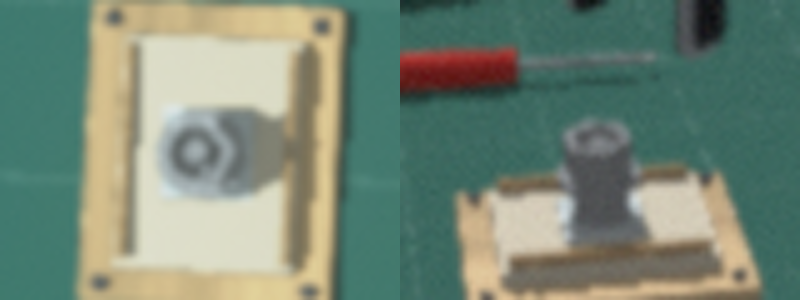

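The top and side views show the nut level on the stud. Its top face is at row ≈138 in the side view, against 136 expected for 15 mm of engagement, and the gripper is clear.

```bash
python3 -c "from rig import sign_off; print(sign_off())"
```

```text
the job is handed in; nothing more can be done
None
```

I started the flange nut on the stud and let go: it sits level, with its underside about 14.5 mm below the thread's top; the glue bottle, screwdriver and servo were not touched, and the job was handed in at about 19 s (no verdict came back).

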